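# Cover the bead pot and hold the tweezers ready at the marked gap

## Robot

A 6-joint arm with a two-finger parallel gripper is mounted at the origin on a cart in front of the work surface, level with it; the furniture and walls round the work are solid. World frame = base frame: x ahead of the robot, y to its left, z up, the work surface at z = 0. Lengths are in m, angles in degrees, forces in N, time in s.
With the tool pointing down it reaches from about 0.3 to 0.75 m from the base axis. Payload 8.5 kg.
Tool frame: the origin (TCP) lies at the very end of the fingers, on their centre line; the grasp point (between the pads) lies 19 mm behind it; z points along the fingers, x is the direction in which the jaws open and shut, and the axes are right-handed (so a half turn about z gives the same grasp; the last joint's range is limited). The gripper opens to 88 mm and grips with 3 to 60 N. Pads are 18 mm wide; open, the fingers measure 123 mm over their backs; the gripper's body (75 mm by 187 mm) begins 45 mm behind the grasp point.
Start: joints at [-76.736, 21.807, 74.336, -0, 83.858, -12.336], TCP at [0.238, -0.496, 0.239] pointing down, gripper open.
Joint ranges: [-178.18, 178.18], [-50.72, 133.34], [12.68, 142.11], [-81.47, 261.47], [9.98, 163.14], [-165.26, 165.26]. Speed limits (degrees/s): [136.94, 136.94, 180, 180, 180, 180].

## Interface

Orientations are given as [roll, pitch, yaw] about the fixed x, y, z axes, in that order (R = Rz(yaw) Ry(pitch) Rx(roll)).
In Python, from rig import * gives the robot as it stands. The module is installed in compiled form; this text tells all that it offers.
- The arm moves only by the tool drive_tool, never from a script. Its argument "deltas" is a list of rows, each a list of 5 numbers: the finger opening in mm, from 0 to 88.1, then the shift along the world's x, y, z in mm, then the turn about the world's z in rad. In form: [[hand, tx, ty, tz, turn], ...]. A call has exactly 5 rows; each row is the pose to reach, as a shift and turn from the pose commanded when the call began; what a row does not reach only later rows make up. A row lasts 1/10 s, in which the tool goes at most 50 mm and 8.59 degrees, less where a joint would pass 70% of its speed; a pose out of reach is approached as far as the arm can. A call with a gripper value outside its range is refused whole. The fingers move at their own pace and stop on an object; "newtons" is the grip in N (left out, the last holds). Time passes only in rows, so rows that repeat a pose let the fingers close, or fill a call up. It gives the time, the measured TCP pose, the force and the opening at its end, in the units of the state.
- get_obs(): the state, without advancing time (a new reading comes with each control period).
- read_camera(name): name is "scene" or "top"; returns a dict with "color" (420x560x3 uint8, red, green, blue), "z_map" (420x560 float32, m along the optical axis (not along the pixel's ray), 0 where there is no reading), "camera_matrix" (3x3 intrinsics, pixels), "xyz" and "attitude" of the camera in the world. Camera axes: x right, y up, looking along -z (the intrinsics and any distortion apply to the point x, -y, -z); pixel columns grow to the right and rows downward; lengths in m; the calibration is good to about 2 mm. A picture is of the moment at which its call begins.
- close_job(): hands the job in, once; it reports no verdict.
The state is a dict: "clock": time; "q": joint angles; "joint_velocities": joint speeds; "tau": joint torques, N m; "ee_pos": TCP position; "tcp_rot": TCP orientation; "ft_force": force on the tool from outside, world axes, zero at the start; "torque": the same for the moment, N m; "gripper_width": finger opening in m.
Only numpy, scipy, OpenCV 4.12 (cv2) and the standard library are available. Lean on these libraries where they do the work, as an engineer would, in place of code of your own. Each camera call takes 0.05 s, during which the arm holds its last target.

## Task

Get the bead pot ready for filling: set the necked cover onto the open round pot so that it sits level and fully seated, and let it go. Then pick up the sprung tweezers, squeeze them to their marked tip gap of 12 mm (the collar on the cross pin then just shows outside the arm), and hold them steady, level, with both tips centred just above the open neck without touching it. Finish still holding the tweezers there at that gap, and leave the gold ring, the small jar lid and the other things on the table where they are.

Things in the scene. Friction and masses are not known exactly. Their poses are not given: they have to be found in the camera images.
- pot: White ceramic round pot, loose on the table, open at the top: 66 mm outside diameter, 40 mm high, wall 4 mm (mouth 58 mm across), 0.2 to 0.4 kg. Origin at the centre of its underside, z up.
- pot_rim (a point): Centre of the pot's mouth, level with the rim, 40 mm above the pot's underside.
- cover: Loose aluminium cover, right way up, 0.09 kg: flange 72 mm across, 4 mm thick; below it a tapered skirt 5 mm deep (53 to 46 mm across) that drops into the pot's mouth; above it an open neck to grip, 38 mm outside, 30 inside, 16 tall. Origin: centre of the skirt's foot, z up; flange at 5 to 9 mm, neck 9 to 25. Seated, the origin is 35 mm above the pot's and the flange lies on the rim.
- cover_mouth (a point): Centre of the cover's neck opening, level with the top of the neck, 25 mm above the cover's origin (60 mm above the table when seated).
- tweezers: Steel sprung tweezers, 150 mm, 60 g, lying flat, opening sideways. Origin on the underside midway between the grooved grip flats (x -17 to +17 mm, 12 mm tall; 39 mm over them when open, 24 mm and parallel at the mark; pinch from above across y). x points to the tips (at +55 mm; hinge at -95, mass centre about -28), y to the left arm, which is this body. Cross pin with a dark collar at x = -43.
- tip_left (a point): Tip of the left arm, on its inner face, 6 mm above the underside. The distance between the two tip points is the tip gap: 36 mm open, 12 mm at the mark.
- tip_right (a point): Tip of the right arm, on its inner face, 6 mm above the underside.
- tweezers_arm (a joint): Closing angle in rad: 0 open (36 mm tip gap), 0.16 at the mark (12 mm; the pin's collar just shows outside the right arm), 0.235 nearly shut. Sprung open: the squeeze at the flats grows in proportion, to about 6 N at the mark. The right arm turns by this angle against the body, so the midline lies at half of it (towards +y) from the body's x axis.
- ring_gold: Bystander: gold finger ring 21 mm across, 7 mm high, loose between the task's things. Origin at the centre of its underside.
- jar_lid: Bystander: white shallow screw lid, 55 mm across, 9 mm high, loose towards the back, no part of the job. Origin at the centre of its underside.
- tumbler: Bystander: tall white paper beaker with a straw, standing fixed among the task's things: 104 mm across at the top, 131 mm tall (the straw, for the eye only, rises a little above). Origin near the centre of its underside. Carry things round or over it.

How it is judged (in metres and radians):
On the way, in this order (a step that is already met when the one before it is completed fails the run):
1. the cover sits seated and level on the pot and is released (z of cover in the frame of pot between 0.032 and 0.0372 m and horizontal distance between cover and pot below 0.006 m and angle between each of cover, pot's own z axis and vertical below 0.06 rad and height (world z) of pot below 0.004 m and contact force between the fingers and cover below 0.1 N), for 0.2 s.
2. the tweezers are picked up, clear of the table (contact force between the fingers and tweezers above 0.5 N and height (world z) of each of tip_left, tip_right above 0.03 m and height (world z) of tweezers above 0.02 m), for 0.2 s.
At the end, for the whole second after the job is handed in: Cover seated on the standing pot (within 2 mm of full depth, 6 mm sideways, 0.06 rad of level), released; tweezers held still by the fingers within 0.35 rad of level, touching neither, gap steady at 9 to 15 mm, both tips within 17 mm of the neck's axis and 2 to 60 mm above it (all of step 1 and contact force between the fingers and tweezers above 0.5 N and distance between tip_left and tip_right between 0.009 and 0.015 m and velocity of joint tweezers_arm between -0.1 and 0.1 rad/s and horizontal distance between each of tip_left, tip_right and cover_mouth below 0.017 m and z of tip_left in the frame of cover_mouth between 0.002 and 0.06 m and z of tip_right in the frame of cover_mouth between 0.002 and 0.06 m and angle between tweezers's own z axis and vertical below 0.35 rad and linear speed of tweezers below 0.03 m/s and contact force between tweezers and cover below 0.05 N and contact force between tweezers and pot below 0.05 N); the arm keeps its last pose, push and grip.
It fails at once if the gold ring or the jar lid is moved more than 25 mm (distance of any of ring_gold, jar_lid from where it was at the start of the episode above 0.025 m).
It fails at once if the pot is tipped over (angle between pot's own z axis and vertical above 0.5 rad).
It also fails if it takes over 61 s, if anything falls off the work surface, if the arm or the gripper's body presses on something with over 40 N, if the wrist force passes 120 N, or if a joint passes its speed limit or range.

## Working session

There is one attempt and no reset: what is moved stays moved. The work goes in short steps, Python scripts to look and compute and a tool call to move; the robot and the scene stay as the last step left them, time stands still between calls to the robot, and variables do not carry over. Pictures are saved under pics/ and viewed, and the job is handed in when it is done.

Besides the shell and the picture viewer there is one more tool, called by a JSON object that holds its "api" and its "payload", one argument or row to a line. drive_tool: Moves the arm, as the interface text tells. Its arguments: {"type":"object","properties":{"deltas":{"type":"array","items":{"type":"array","items":{"type":"number"}}},"newtons":{"type":"number"}},"required":["deltas"]}

```bash
mkdir -p pics; cat > h.py <<'E'
from rig import *
import numpy as np, cv2
from scipy.spatial.transform import Rotation as R
def cam(n):
    c=read_camera(n); return c
def save(c,name,crop=None,s=1):
    im=cv2.cvtColor(c['color'],cv2.COLOR_RGB2BGR)
    if crop: a,b,d,e=crop; im=im[b:e,a:d]
    if s!=1: im=cv2.resize(im,None,fx=s,fy=s,interpolation=cv2.INTER_CUBIC)
    cv2.imwrite('pics/'+name,im)
def pts(c,att):
    K=np.array(c['camera_matrix']); z=c['z_map']; v,u=np.mgrid[:z.shape[0],:z.shape[1]]
    x=(u-K[0,2])/K[0,0]*z; y=(v-K[1,2])/K[1,1]*z
    p=np.stack([x,-y,-z],-1)
    return p@att.T+np.array(c['xyz'])
E
python3 - <<'E'
from h import *
for n in('scene','top'):
    c=cam(n); save(c,n+'0.png'); print(n,c['camera_matrix'],c['xyz'],c['attitude'],[k for k in c])
    np.savez(n+'0.npz',**c)
print(get_obs())
E
```

```text
scene [[461.26575806   0.         283.11226868]
 [  0.         461.26575806 209.70191786]
 [  0.           0.           1.        ]] [0.04049867 0.60372121 0.83844364] [  46.28108077    1.15651602 -143.0684124 ] ['color', 'z_map', 'camera_matrix', 'xyz', 'attitude']
top [[480.17427246   0.         277.74738605]
 [  0.         480.17427246 208.63818723]
 [  0.           0.           1.        ]] [ 0.25542114 -0.02547261  1.44046964] [ 1.22513051e+01 -1.88879862e-02 -8.62853124e+01] ['color', 'z_map', 'camera_matrix', 'xyz', 'attitude']
{'clock': 0.1, 'q': array([-7.67375060e+01,  2.18367248e+01,  7.43780343e+01, -1.18243462e-03,
        8.38573928e+01, -1.23358722e+01]), 'joint_velocities': array([ 0.03591204, -0.12824833,  0.01691374, -0.06339618,  0.08149531,
        0.00368333]), 'tau': array([ 4.00769088e-03, -4.38648963e+01, -2.24913561e+01,  7.15194060e-02,
        3.41884629e-02, -6.39971609e-05]), 'ee_pos': array([ 0.23756827, -0.49577598,  0.2382173 ]), 'tcp_rot': array([-1.79985734e+02,  7.07372143e-02, -6.44014978e+01]), 'ft_force': array([0.06734216, 1.14522759, 0.13574429]), 'torque': array([-0.02280566,  0.04187243, -0.00983315]), 'gripper_width': 0.08761609286792132}
```

View pics/scene0.png

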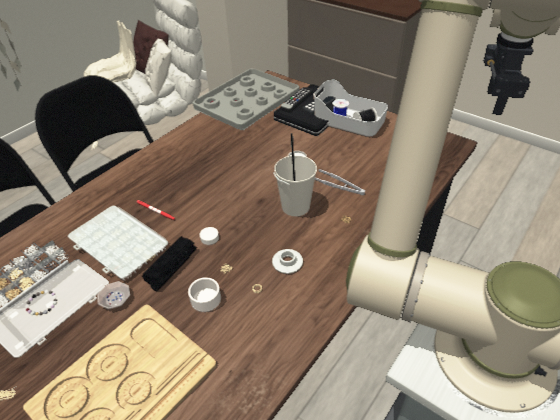

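View pics/top0.png

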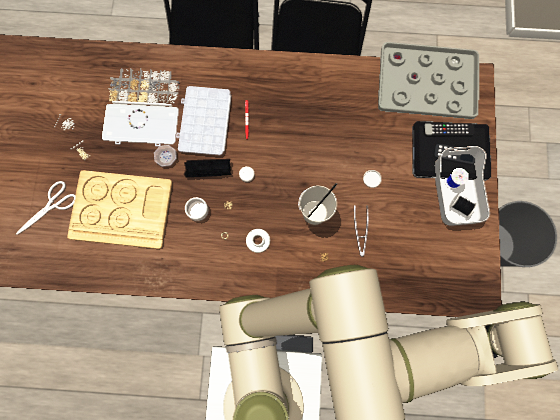

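The top view shows the pot at about (196,210), the cover at (258,240), the tumbler at (318,204) and the tweezers near (361,230). The ring is at (225,236), with lids at (372,179) and (247,174).

```bash
cat >> h.py <<'E'
def world(c): return pts(c,R.from_euler('xyz',c['attitude'],degrees=True).as_matrix())
E
python3 - <<'E'
from h import *
c=dict(np.load('top0.npz')); save(c,'t1.png',(170,150,290,260),6); save(c,'t2.png',(285,160,405,270),6)
P=world(c)
for n,(u,v) in dict(table=(280,270),pot=(196,210),cov=(258,240),covfl=(267,241),twz=(355,210),lidA=(372,179),lidB=(247,174),ring=(225,236)).items(): print(n,P[v,u].round(4))
# clusters
def cl(name,u0,v0,u1,v1,zlo,zhi):
    q=P[v0:v1,u0:u1].reshape(-1,3); q=q[(q[:,2]>zlo)&(q[:,2]<zhi)]
    print(name,len(q),'mid',((q.min(0)+q.max(0))/2).round(4),'ext',np.ptp(q,0).round(4),'mean',q.mean(0).round(4))
cl('pot',180,192,212,226,.03,.05)
cl('cov flange',240,222,276,258,.006,.03)
cl('neck',240,222,276,258,.019,.03)
cl('lidA',358,166,386,192,.005,.02)
cl('lidB',236,163,258,185,.005,.03)
cl('tumb',295,180,345,230,.12,.14)
s=dict(np.load('scene0.npz')); Q=world(s)
for n,(u,v) in dict(table=(330,250),cov=(288,270),pot=(205,282)).items(): print(n,Q[v,u].round(4))
E
```

```text
table [ 0.3807 -0.0245  0.0023]
pot [0.5462 0.2435 0.0042]
cov [ 0.4675  0.0479 -0.0046]
covfl [0.464  0.02   0.0102]
twz [ 5.786e-01 -2.424e-01  2.000e-04]
lidA [ 0.6785 -0.2908  0.0078]
lidB [0.6672 0.0958 0.0155]
ring [0.4724 0.1483 0.0007]
pot 126 mid [0.5466 0.2394 0.0397] ext [0.0646 0.065  0.0193] mean [0.5475 0.239  0.038 ]
cov flange 335 mid [0.4688 0.044  0.0178] ext [0.1001 0.0987 0.0235] mean [0.4644 0.0494 0.012 ]
neck 54 mid [0.4659 0.0496 0.0244] ext [0.0373 0.0364 0.0102] mean [0.4646 0.0499 0.0239]
lidA 98 mid [ 0.6826 -0.2891  0.0095] ext [0.0821 0.0845 0.009 ] mean [ 0.679  -0.2924  0.0076]
lidB 193 mid [0.6712 0.1001 0.0141] ext [0.0677 0.0641 0.0181] mean [0.6679 0.0999 0.0149]
tumb 169 mid [ 0.5622 -0.1163  0.1298] ext [0.1024 0.107  0.0195] mean [ 0.5719 -0.1129  0.1285]
table [ 0.4052 -0.0409 -0.    ]
cov [0.0405 0.6037 0.8384]
pot [0.5654 0.2186 0.0262]
```

```bash
ls pics
```

```text
scene0.png
t1.png
t2.png
top0.png
```

View pics/t1.png

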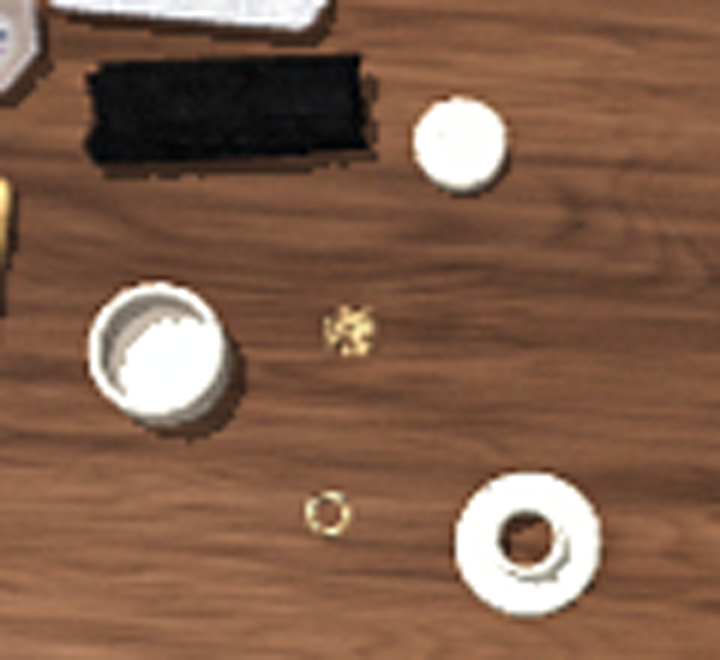

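View pics/t2.png

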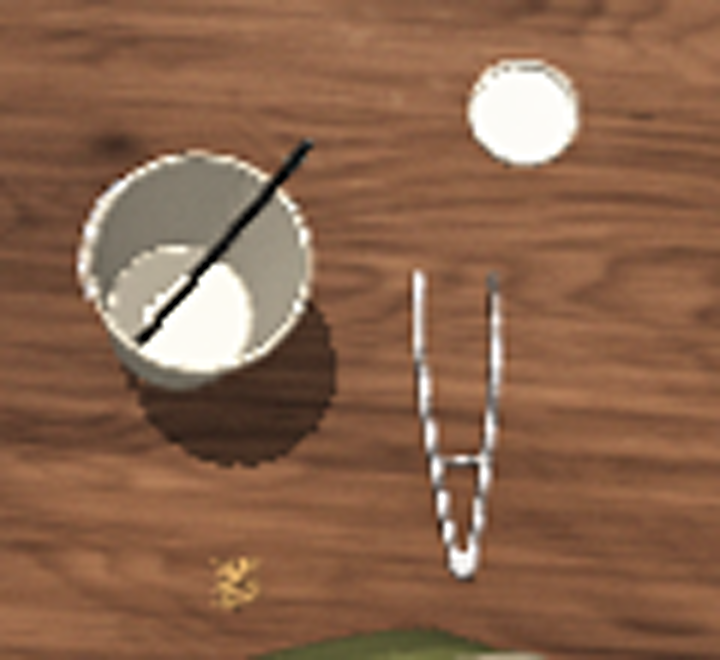

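```bash
cat >> h.py <<'E'
def ray(c,u,v,z):
    K=np.array(c['camera_matrix']); A=R.from_euler('xyz',c['attitude'],degrees=True).as_matrix()
    d=A@np.array([(u-K[0,2])/K[0,0],-(v-K[1,2])/K[1,1],-1]); o=np.array(c['xyz'])
    return o+d*(z-o[2])/d[2]
E
python3 - <<'E'
from h import *
c=dict(np.load('top0.npz'))
f=lambda u,v,o,z:ray(c,(u+.5)/6-.5+o[0],(v+.5)/6-.5+o[1],z).round(4)
A=(170,150);B=(285,160)
print('pot',f(157.5,350.5,A,.04), 'cov',f(527.5,543.5,A,.009),'ring',f(328,513,A,.005))
l,r,h,p=f(418,272,B,.011),f(493,276,B,.011),f(463,570,B,.011),f(462,461,B,.008)
print('tips',l,r,np.linalg.norm(l-r),'hinge',h,'pin',p); m=(l+r)/2; d=m-h; print(np.linalg.norm(d),np.degrees(np.arctan2(d[1],d[0])))
print('tumbler',f(197,262,B,.131),'r',f(80,262,B,.131),f(313,262,B,.131))
d/=np.linalg.norm(d); print('origin',m-d*.055,h+d*.095,p+d*.043)
s=dict(np.load('scene0.npz')); save(s,'s1.png',(170,150,390,320),3.5)
E
```

```text
pot [0.545  0.2379 0.04  ] cov [0.4649 0.0487 0.009 ] ring [0.4744 0.1503 0.005 ]
tips [ 0.5919 -0.238   0.011 ] [ 0.5923 -0.2762  0.011 ] 0.03820209418343451 hinge [ 0.4414 -0.2651  0.011 ] pin [ 0.4967 -0.2636  0.008 ]
0.15091219301302336 3.0387285442270557
tumbler [ 0.5618 -0.1172  0.131 ] r [ 0.5582 -0.0628  0.131 ] [ 0.5653 -0.1712  0.131 ]
origin [ 0.53717733 -0.2600156   0.011     ] [ 0.53626642 -0.26006396  0.011     ] [ 0.53963954 -0.26132053  0.008     ]
```

View pics/s1.png

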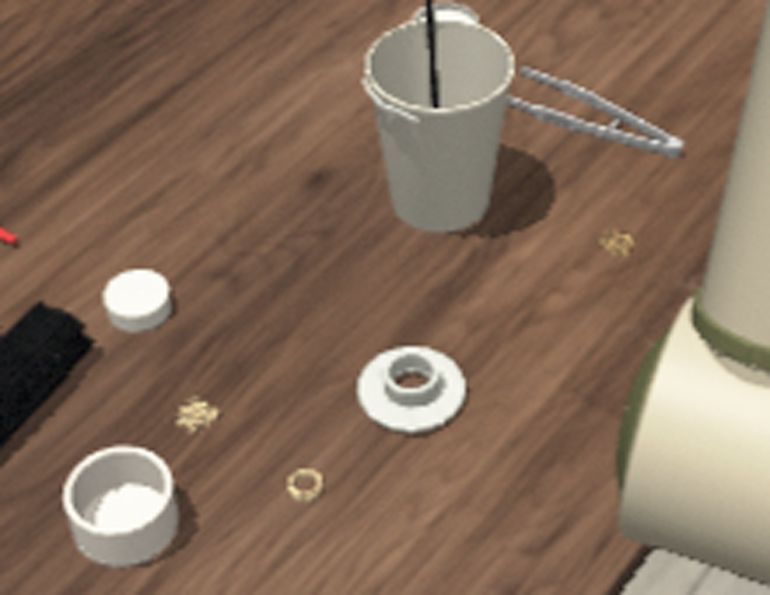

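Everything agrees with the stated sizes. Poses: cover (0.465, 0.049), pot (0.5455, 0.2385), ring (0.474, 0.150), tweezers origin (0.537, -0.260) at yaw +3°, tumbler (0.562, -0.117). I'll go to the cover first, staying high past the tumbler.

{"api": "drive_tool", "payload": {
  "deltas": [
    [88,15,36,0,0],
    [88,30,73,0,0],
    [88,46,109,0,0],
    [88,61,146,0,0],
    [88,76,182,0,0]
  ],
  "newtons": 20
}}

```text
clock: 0.6
ee_pos: [0.3139, -0.3123, 0.2385]
tcp_rot: [-180.0, 0.0, -64.4]
ft_force: [-0.3, 0.2, -0.1]
gripper_width: 0.0879
```

{"api": "drive_tool", "payload": {
  "deltas": [
    [88,15,36,0,0],
    [88,30,73,0,0],
    [88,46,109,0,0],
    [88,61,146,0,0],
    [88,76,182,0,0]
  ]
}}

```text
clock: 1.1
ee_pos: [0.3898, -0.1303, 0.2387]
tcp_rot: [180.0, 0.0, -64.4]
ft_force: [-0.0, 0.4, -0.1]
gripper_width: 0.0882
```

{"api": "drive_tool", "payload": {
  "deltas": [
    [88,15,36,0,0],
    [88,30,73,0,-20],
    [88,46,109,-40,0],
    [88,61,146,-60,0],
    [88,75,181,-80,0]
  ]
}}

```text
clock: 1.6
ee_pos: [0.4647, 0.0508, 0.1575]
tcp_rot: [180.0, 0.0, -64.4]
ft_force: [0.7, -0.1, -0.3]
gripper_width: 0.0876
```

I put -20 in the turn column of one row by mistake. Later rows brought the yaw back to -64.4°, so no harm done. Descending now.

{"api": "drive_tool", "payload": {
  "deltas": [
    [88,0,-2,-40,0],
    [88,0,-2,-80,0],
    [88,0,-2,-110,0],
    [88,0,-2,-120,0],
    [88,0,-2,-120,0]
  ]
}}

```text
clock: 2.1
ee_pos: [0.4642, 0.047, 0.0381]
tcp_rot: [179.9, 0.1, -64.4]
ft_force: [0.1, 0.0, -1.2]
gripper_width: 0.088
```

```bash
python3 - <<'E'
from h import *
c=cam('scene'); save(c,'s2.png',(200,180,360,320),4)
c=cam('top'); save(c,'t3.png',(190,180,310,270),6)
E
```

```text
(no output)
```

View pics/s2.png

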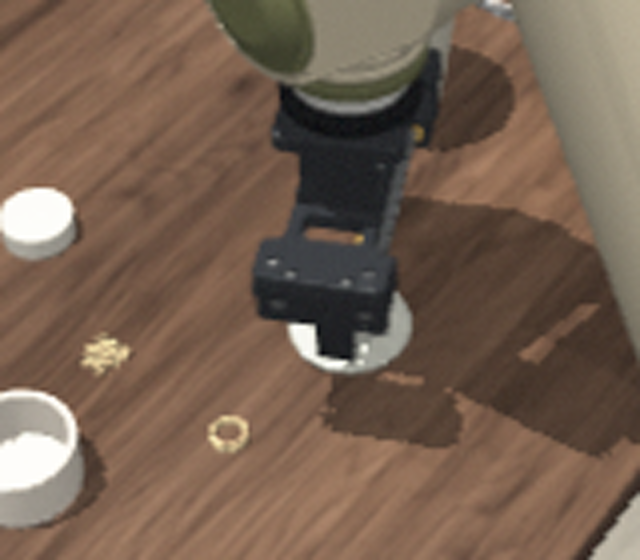

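The near finger straddles the cover, with its end at about (340,345) in the crop, and the ring at (228,433) is clear. I'll lower to just above the flange and close.

{"api": "drive_tool", "payload": {
  "deltas": [
    [88,0,2,-13,0],
    [88,0,2,-25.5,0],
    [88,0,2,-25.5,0],
    [60,0,2,-25.5,0],
    [40,0,2,-25.5,0]
  ]
}}

```text
clock: 2.7
ee_pos: [0.4653, 0.0489, 0.0144]
tcp_rot: [-179.9, -0.1, -64.4]
ft_force: [0.2, -0.3, 0.9]
gripper_width: 0.074
```

{"api": "drive_tool", "payload": {
  "deltas": [
    [30,0,0,0,0],
    [30,0,0,0,0],
    [30,0,0,0,0],
    [30,0,0,0,0],
    [30,0,0,0,0]
  ]
}}

```text
clock: 3.2
ee_pos: [0.4646, 0.049, 0.0133]
tcp_rot: [-180.0, 0.0, -64.4]
ft_force: [-0.6, 0.2, 1.2]
gripper_width: 0.0362
```

{"api": "drive_tool", "payload": {
  "deltas": [
    [30,0,0,10,0],
    [30,0,0,30,0],
    [30,0,0,60,0],
    [30,0,0,80,0],
    [30,0,0,80,0]
  ]
}}

```text
clock: 3.7
ee_pos: [0.4657, 0.0489, 0.0958]
tcp_rot: [-179.8, -0.2, -64.4]
ft_force: [-0.3, -0.1, -0.8]
gripper_width: 0.0359
```

```bash
python3 - <<'E'
from h import *
print(get_obs()['gripper_width'],get_obs()['ee_pos'])
c=cam('scene'); save(c,'s3.png',(200,150,360,290),5)
E
```

```text
0.03589515177816246 [0.46573353 0.04894437 0.09583344]
```

View pics/s3.png

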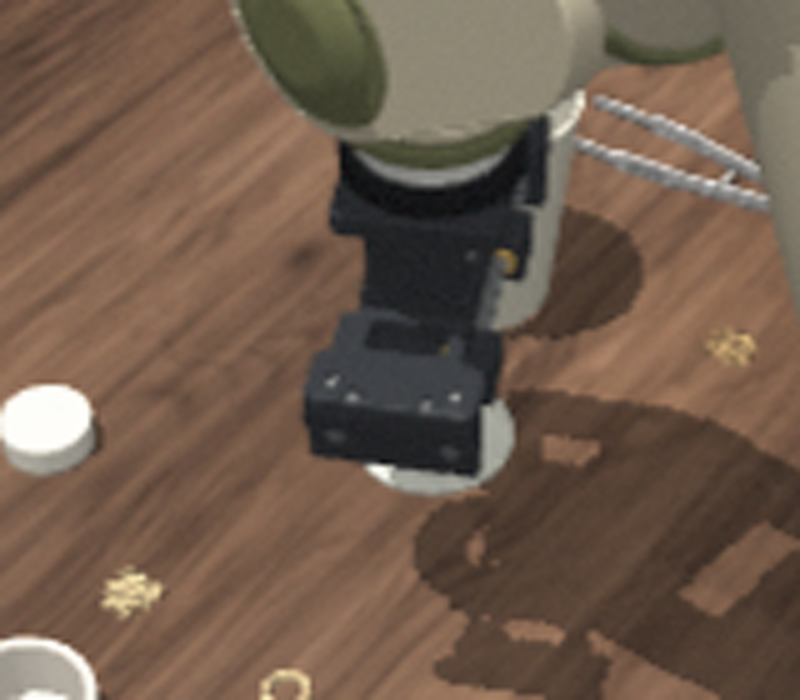

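The cover is held, showing as a bright flange under the fingers at (490,440), and it looks level. Next, over the pot.

{"api": "drive_tool", "payload": {
  "deltas": [
    [30,16,38,0,0],
    [30,32,76,0,0],
    [30,48,114,0,0],
    [30,64,152,0,0],
    [30,80,189.5,0,0]
  ]
}}

```text
clock: 4.25
ee_pos: [0.5444, 0.2401, 0.0918]
tcp_rot: [179.9, 0.0, -64.4]
ft_force: [-0.3, 0.4, 0.5]
gripper_width: 0.0363
```

{"api": "drive_tool", "payload": {
  "deltas": [
    [30,0,0,0,0],
    [30,0,0,-10,0],
    [30,0,0,-20,0],
    [30,0,0,-30,0],
    [30,0,0,-30,0]
  ]
}}

```text
clock: 4.75
ee_pos: [0.5437, 0.2374, 0.0613]
tcp_rot: [179.8, 0.0, -64.5]
ft_force: [-1.1, 0.4, -0.6]
gripper_width: 0.0364
```

```bash
python3 - <<'E'
from h import *
print(get_obs()['gripper_width'],get_obs()['ee_pos'])
c=cam('scene'); save(c,'s4.png',(140,200,300,340),5)
Q=world(c); np.savez('s4.npz',**c)
c=cam('top'); save(c,'t4.png',(150,160,270,260),6)
E
```

```text
0.036447082051450246 [0.54365267 0.23740358 0.06130741]
```

View pics/s4.png

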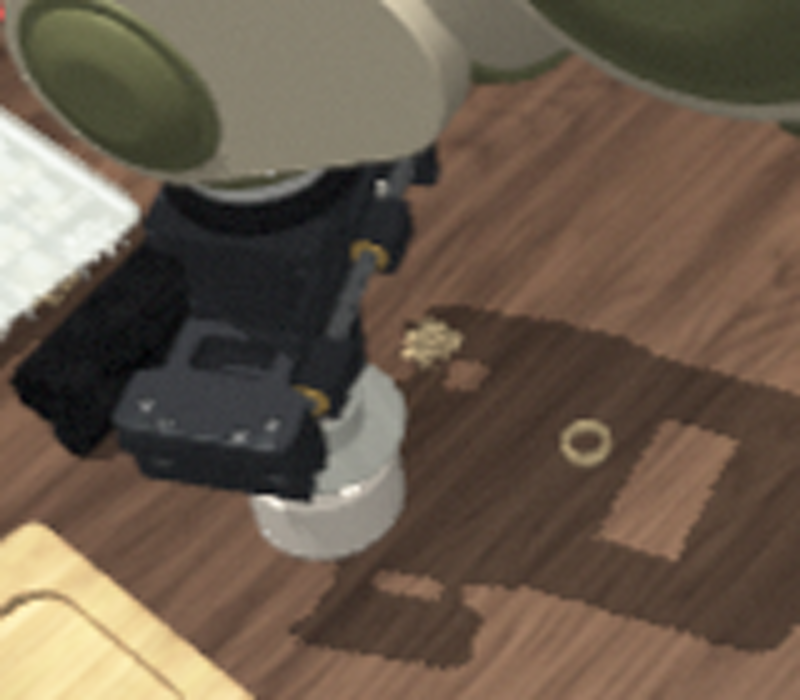

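View pics/t4.png

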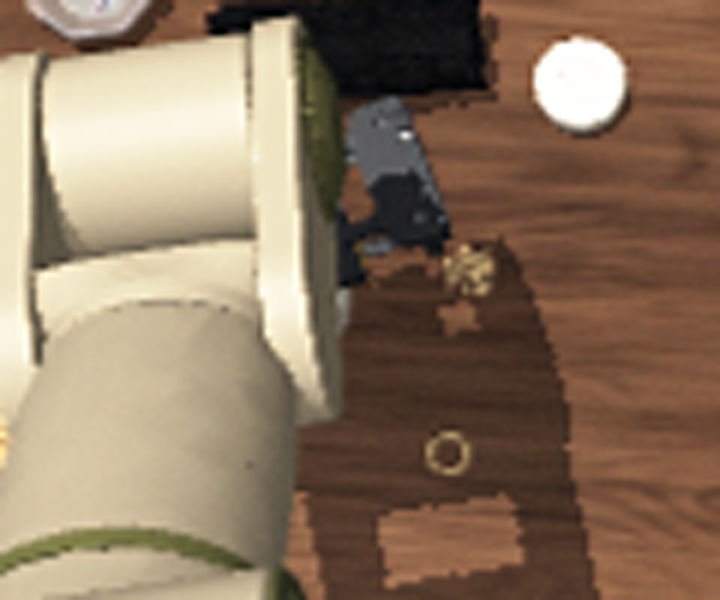

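The held cover is just above the pot (flange at about (345,440) over the pot in the scene crop), and the ring is clear. I'll lower it to its seat, correcting x by 1.5 mm.

{"api": "drive_tool", "payload": {
  "deltas": [
    [30,1.5,0.5,-3,0],
    [30,1.5,0.5,-6,0],
    [30,1.5,0.5,-9,0],
    [30,1.5,0.5,-12,0],
    [30,1.5,0.5,-12,0]
  ]
}}

```text
clock: 5.35
ee_pos: [0.5459, 0.239, 0.0508]
tcp_rot: [180.0, 0.0, -64.4]
ft_force: [-0.0, 0.5, -0.6]
gripper_width: 0.0362
```

```bash
python3 - <<'E'
from h import *
o=get_obs();print(o['gripper_width'],o['ee_pos'],o['ft_force'])
c=cam('scene'); save(c,'s5.png',(140,200,300,340),5)
E
```

```text
0.03615349447214357 [0.54590159 0.23898891 0.0507894 ] [-0.02429139  0.51234534 -0.59565616]
```

View pics/s5.png

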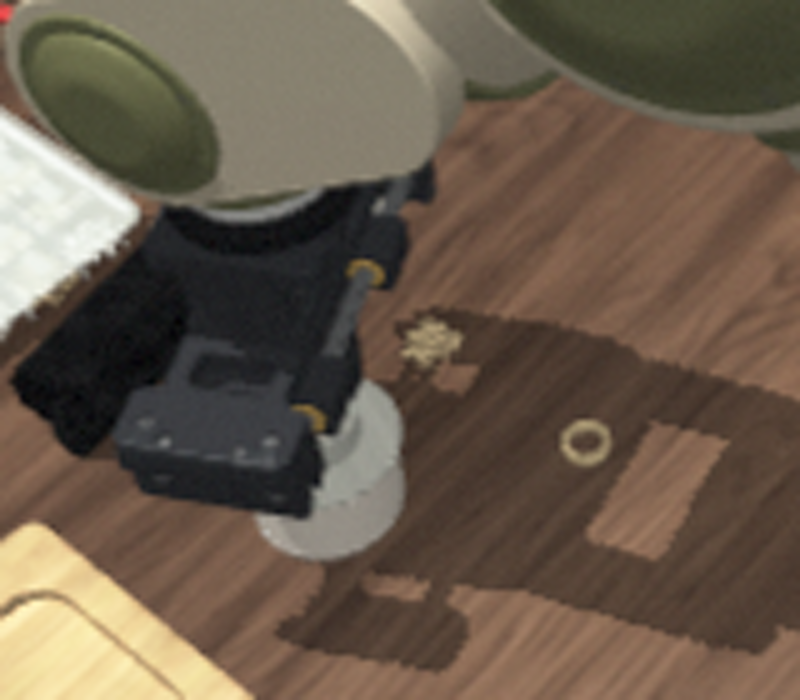

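The flange is now almost on the rim and there is no load yet. I'll go down a little further.

{"api": "drive_tool", "payload": {
  "deltas": [
    [30,0,0,-1,0],
    [30,0,0,-2,0],
    [30,0,0,-2,0],
    [30,0,0,-2,0],
    [30,0,0,-2,0]
  ]
}}

```text
clock: 5.9
ee_pos: [0.5462, 0.239, 0.0493]
tcp_rot: [-180.0, -0.0, -64.4]
ft_force: [0.7, 0.6, -0.7]
gripper_width: 0.0361
```

{"api": "drive_tool", "payload": {
  "deltas": [
    [30,0,0,-0.5,0],
    [30,0,0,-1,0],
    [30,0,0,-1,0],
    [30,0,0,-1,0],
    [30,0,0,-1,0]
  ]
}}

```text
clock: 6.4
ee_pos: [0.5462, 0.239, 0.0483]
tcp_rot: [-180.0, -0.0, -64.4]
ft_force: [-0.1, -0.8, 2.2]
gripper_width: 0.036
```

{"api": "drive_tool", "payload": {
  "deltas": [
    [30,0,0,-0.7,0],
    [30,0,0,-0.7,0],
    [30,0,0,-0.7,0],
    [30,0,0,-0.7,0],
    [30,0,0,-0.7,0]
  ]
}}

```text
clock: 6.9
ee_pos: [0.5462, 0.239, 0.0483]
tcp_rot: [-180.0, -0.0, -64.4]
ft_force: [-2.0, -1.0, 7.8]
gripper_width: 0.0364
```

Seated: the force rose to 8 N and z stopped at 48.3 mm, as predicted. I'll release and lift.

{"api": "drive_tool", "payload": {
  "deltas": [
    [45,0,0,0.5,0],
    [60,0,0,0.5,0],
    [70,0,0,0.5,0],
    [70,0,0,0.5,0],
    [70,0,0,0.5,0]
  ]
}}

```text
clock: 7.4
ee_pos: [0.5461, 0.239, 0.0479]
tcp_rot: [180.0, 0.0, -64.4]
ft_force: [-0.3, -0.5, -0.5]
gripper_width: 0.0702
```

{"api": "drive_tool", "payload": {
  "deltas": [
    [70,0,0,20,0],
    [70,0,0,50,0],
    [70,0,0,90,0],
    [70,0,0,130,0],
    [70,0,0,170,0]
  ]
}}

```text
clock: 7.9
ee_pos: [0.5459, 0.2389, 0.2197]
tcp_rot: [180.0, 0.0, -64.4]
ft_force: [0.7, -0.2, 0.1]
gripper_width: 0.0702
```

```bash
python3 - <<'E'
from h import *
o=get_obs();print(o['gripper_width'],o['ee_pos'],o['ft_force'])
c=cam('scene'); save(c,'s6.png',(140,200,300,340),5); np.savez('s6.npz',**c)
Q=world(c)[260:315,180:230].reshape(-1,3)
q=Q[(Q[:,2]>.035)&(Q[:,2]<.049)&(np.hypot(Q[:,0]-.546,Q[:,1]-.239)<.045)]
n=Q[(Q[:,2]>.054)&(Q[:,2]<.068)&(np.hypot(Q[:,0]-.546,Q[:,1]-.239)<.045)]
for a in(q,n): print(len(a),((a.min(0)+a.max(0))/2).round(4),np.ptp(a,0).round(4),np.median(a[:,2]))
E
```

```text
0.07022518382121237 [0.54585273 0.23892672 0.21967133] [ 0.70658629 -0.24605325  0.07823103]
525 [0.5471 0.2385 0.0419] [0.0705 0.0728 0.0136] 0.042902330772557895
114 [0.5472 0.2391 0.058 ] [0.039  0.0387 0.0077] 0.057653803768612844
```

View pics/s6.png

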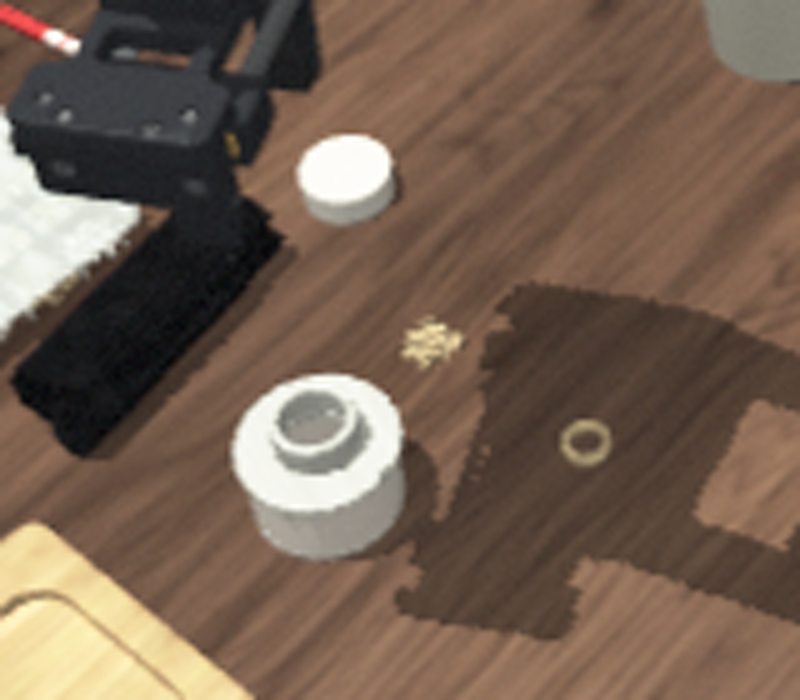

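Seated level: the flange top plane is at about 43 mm and the neck top at about 60 mm, centred near (0.5465, 0.239). The crop shows it at (320,440) with the ring untouched. Next, high over the tumbler to the tweezers, turning the jaw to their cross axis.

{"api": "drive_tool", "payload": {
  "deltas": [
    [88,-1,-36,0,-0.05],
    [88,-2,-72,0,-0.1],
    [88,-3,-108,0,-0.15],
    [88,-4,-144,0,-0.2],
    [88,-5,-180,0,-0.25]
  ]
}}

```text
clock: 8.45
ee_pos: [0.5409, 0.0576, 0.2179]
tcp_rot: [180.0, -0.0, -78.8]
ft_force: [0.5, 0.3, 0.8]
gripper_width: 0.0882
```

{"api": "drive_tool", "payload": {
  "deltas": [
    [88,-1,-36,0,-0.03],
    [88,-2,-72,0,-0.06],
    [88,-3,-108,0,-0.09],
    [88,-4,-144,0,-0.12],
    [88,-5,-180,0,-0.144]
  ]
}}

```text
clock: 8.95
ee_pos: [0.5358, -0.1225, 0.2178]
tcp_rot: [180.0, 0.0, -87.0]
ft_force: [-0.3, 0.4, -0.3]
gripper_width: 0.088
```

{"api": "drive_tool", "payload": {
  "deltas": [
    [88,-1,-36,0,0],
    [88,-2,-72,0,0],
    [88,-3,-108,0,0],
    [88,-4,-148,-20,0],
    [88,-4,-148,-40,0]
  ]
}}

```text
clock: 9.45
ee_pos: [0.5317, -0.2734, 0.1771]
tcp_rot: [-180.0, -0.1, -87.2]
ft_force: [-0.2, 0.6, -0.7]
gripper_width: 0.0881
```

```bash
python3 - <<'E'
from h import *
o=get_obs();print(o['gripper_width'],o['ee_pos'],o['tcp_rot'],o['ft_force'])
c=cam('top'); save(c,'t7.png',(280,140,420,260),5.5)
c=cam('scene'); save(c,'s7.png',(240,80,420,230),4.4)
E
```

```text
0.0881109542442786 [ 0.53173954 -0.27339173  0.17707285] [-1.79952401e+02 -1.01756349e-01 -8.72181592e+01] [-0.16252039  0.57238403 -0.67394714]
```

View pics/t7.png

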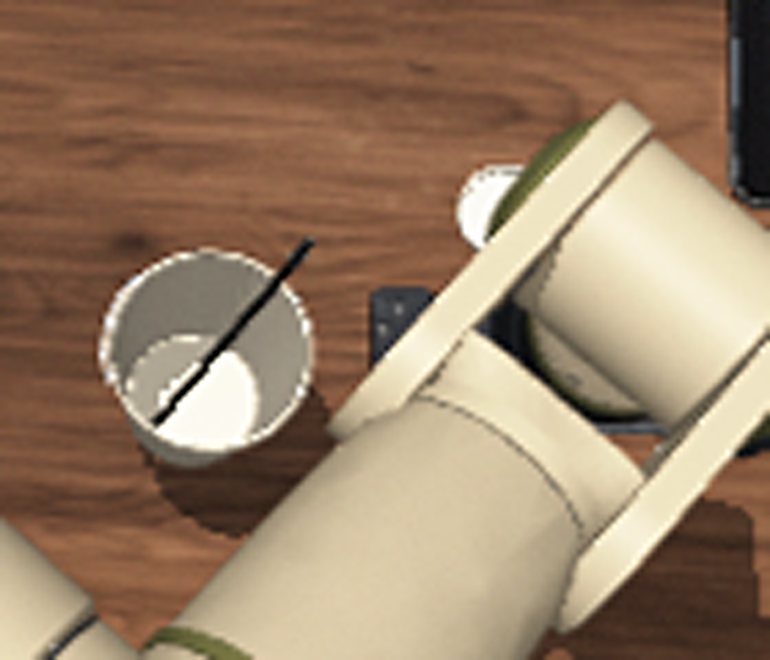

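View pics/s7.png

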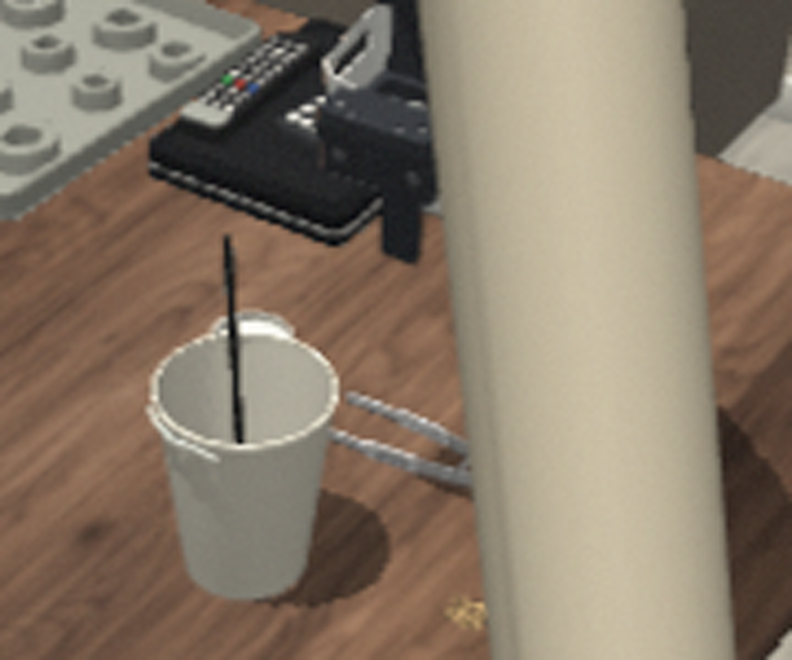

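```bash
python3 - <<'E'
from h import *
c=cam('top'); P=world(c)[130:280,280:440].reshape(-1,3)
q=P[P[:,2]>.17]
d=np.hypot(q[:,0]-.562,q[:,1]+.117)
for zl,zh in((.17,.22),(.22,.26),(.26,.31),(.31,.36),(.36,.5),(.5,.9)):
    m=(q[:,2]>zl)&(q[:,2]<zh)
    if m.any():
        i=np.argmin(np.where(m,d,9)); print(zl,zh,m.sum(),'mind',d[i].round(4),q[i].round(3),'ymax',q[m,1].max().round(4))
E
```

```text
0.17 0.22 19 mind 0.0467 [ 0.596 -0.149  0.176] ymax -0.1489
0.22 0.26 33 mind 0.1733 [ 0.508 -0.282  0.259] ymax -0.2815
0.26 0.31 156 mind 0.0586 [ 0.554 -0.175  0.274] ymax -0.1751
0.31 0.36 95 mind 0.1124 [ 0.548 -0.229  0.323] ymax -0.2281
0.36 0.5 4076 mind 0.08 [ 0.511 -0.179  0.481] ymax -0.1174
0.5 0.9 4275 mind 0.1204 [ 0.449 -0.159  0.501] ymax -0.0211
```

The knuckle clears the tumbler by about 5 mm sideways at this offset. I'll descend offset from it with a slightly reduced opening.

{"api": "drive_tool", "payload": {
  "deltas": [
    [80,0,0,0,0],
    [80,0,0,-35,0],
    [80,0,0,-70,0],
    [80,0,0,-105,0],
    [80,0,0,-140,0]
  ]
}}

```text
clock: 10.1
ee_pos: [0.533, -0.2686, 0.0384]
tcp_rot: [-179.9, -0.1, -86.9]
ft_force: [0.2, -0.6, 0.1]
gripper_width: 0.0798
```

```bash
python3 - <<'E'
from h import *
o=get_obs();print(o['gripper_width'],o['ee_pos'],o['tcp_rot'],o['ft_force'])
c=cam('top'); save(c,'t8.png',(280,140,420,260),5.5)
c=cam('scene'); save(c,'s8.png',(240,80,420,230),4.4)
E
```

```text
0.07977925493905468 [ 0.5330142  -0.26855911  0.03838156] [-1.79870836e+02 -1.12510475e-01 -8.68965735e+01] [ 0.23828556 -0.62919502  0.11657642]
```

View pics/t8.png

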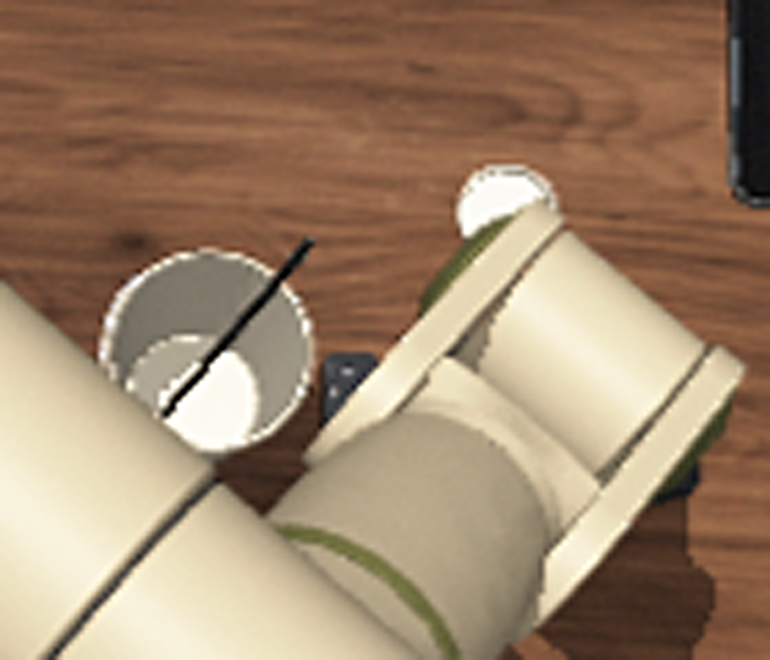

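View pics/s8.png

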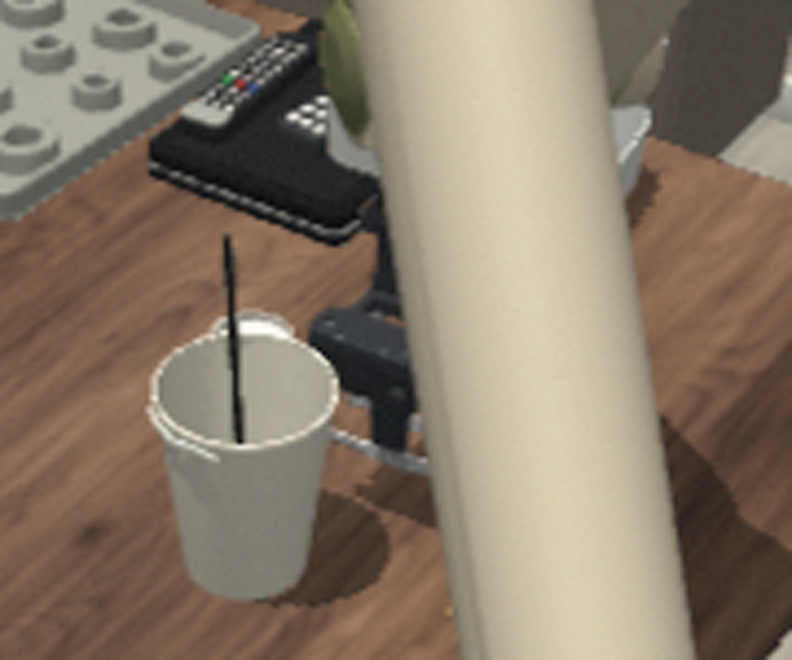

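The knuckle (323–375, 390 in the crop) stays clear of the tumbler rim (313), and there is no contact force. I'll finish the descent and narrow the jaw round the tweezers, shifting slightly towards their centre.

{"api": "drive_tool", "payload": {
  "deltas": [
    [80,0,-1,-15,0],
    [80,0,-1,-30,0],
    [80,0,-1,-35,0],
    [80,0,-1,-35,0],
    [70,0,0,-35,0]
  ]
}}

```text
clock: 10.7
ee_pos: [0.5329, -0.2694, 0.0046]
tcp_rot: [-179.9, -0.1, -87.0]
ft_force: [-1.4, -0.7, -0.8]
gripper_width: 0.0741
```

{"api": "drive_tool", "payload": {
  "deltas": [
    [60,0,2,0,0],
    [52,0,4,0,0],
    [48,0,5,0,0],
    [48,0,5,0,0],
    [48,0,5,0,0]
  ]
}}

```text
clock: 11.2
ee_pos: [0.5322, -0.264, 0.0031]
tcp_rot: [-180.0, 0.0, -87.0]
ft_force: [-0.4, -0.8, 0.7]
gripper_width: 0.0478
```

{"api": "drive_tool", "payload": {
  "deltas": [
    [40,0,0,0,0],
    [34,0,0,0,0],
    [28,0,0,0,0],
    [24,0,0,0,0],
    [24,0,0,0,0]
  ]
}}

```text
clock: 11.7
ee_pos: [0.5321, -0.264, 0.003]
tcp_rot: [180.0, 0.0, -87.0]
ft_force: [-0.0, 0.5, 0.2]
gripper_width: 0.0242
```

{"api": "drive_tool", "payload": {
  "deltas": [
    [24,0,0,0,0],
    [24,0,0,5,0],
    [24,0,0,15,0],
    [24,0,0,30,0],
    [24,0,0,40,0]
  ]
}}

```text
clock: 12.2
ee_pos: [0.5324, -0.2643, 0.0446]
tcp_rot: [-179.9, -0.1, -87.0]
ft_force: [0.4, 0.7, 0.2]
gripper_width: 0.0238
```

```bash
python3 - <<'E'
from h import *
o=get_obs();print(o['gripper_width'],o['ee_pos'],o['tcp_rot'],o['ft_force'])
c=cam('top'); save(c,'t9.png',(280,140,420,260),5.5)
c=cam('scene'); save(c,'s9.png',(240,80,420,230),4.4)
E
```

```text
0.02380124852695776 [ 0.53244719 -0.26425078  0.04464514] [-1.79933378e+02 -5.82332086e-02 -8.69766988e+01] [0.40549449 0.7015575  0.18395871]
```

View pics/t9.png

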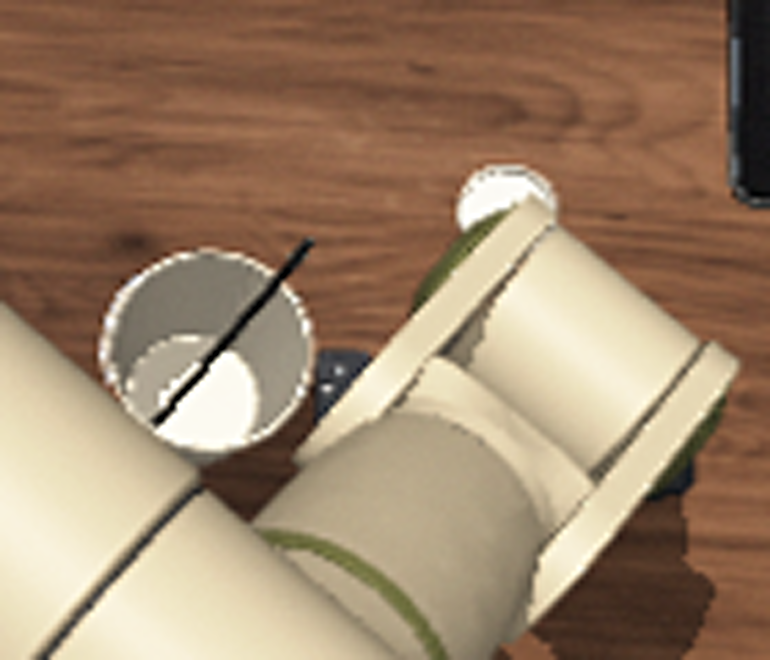

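View pics/s9.png

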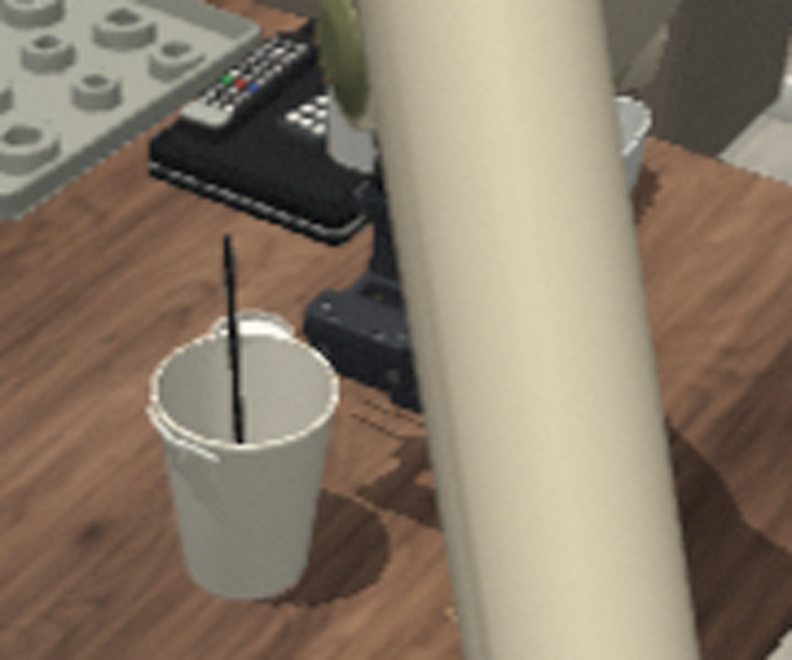

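The tweezers have left the table (their lines in the scene crop at (390,410) are only shadow now). The body block runs close to the tumbler at 315 vs 313 px, so I'll step away by 8 mm while lifting.

{"api": "drive_tool", "payload": {
  "deltas": [
    [24,0,-5,5,0],
    [24,0,-8,20,0],
    [24,0,-8,50,0],
    [24,0,-8,80,0],
    [24,0,-8,110,0]
  ]
}}

```text
clock: 12.8
ee_pos: [0.5318, -0.2722, 0.1538]
tcp_rot: [179.9, 0.0, -87.0]
ft_force: [0.4, 1.2, -1.0]
gripper_width: 0.0243
```

{"api": "drive_tool", "payload": {
  "deltas": [
    [24,0,0,25,0],
    [24,0,0,50,0],
    [24,0,0,75,0],
    [24,0,0,85,0],
    [24,0,0,85,0]
  ]
}}

```text
clock: 13.3
ee_pos: [0.5323, -0.2724, 0.2387]
tcp_rot: [-179.9, -0.1, -87.0]
ft_force: [0.1, -0.9, -1.3]
gripper_width: 0.0241
```

```bash
python3 - <<'E'
from h import *
o=get_obs();print(o['gripper_width'],o['ee_pos'],o['tcp_rot'],o['ft_force'])
c=cam('top'); save(c,'t10.png',(280,140,420,260),5.5)
c=cam('scene'); save(c,'s10.png',(240,20,420,170),4.4)
E
```

```text
0.024081846270922094 [ 0.53230022 -0.27235147  0.23869516] [-1.79929206e+02 -6.40690438e-02 -8.69828505e+01] [ 0.10841434 -0.92494326 -1.29839293]
```

View pics/s10.png

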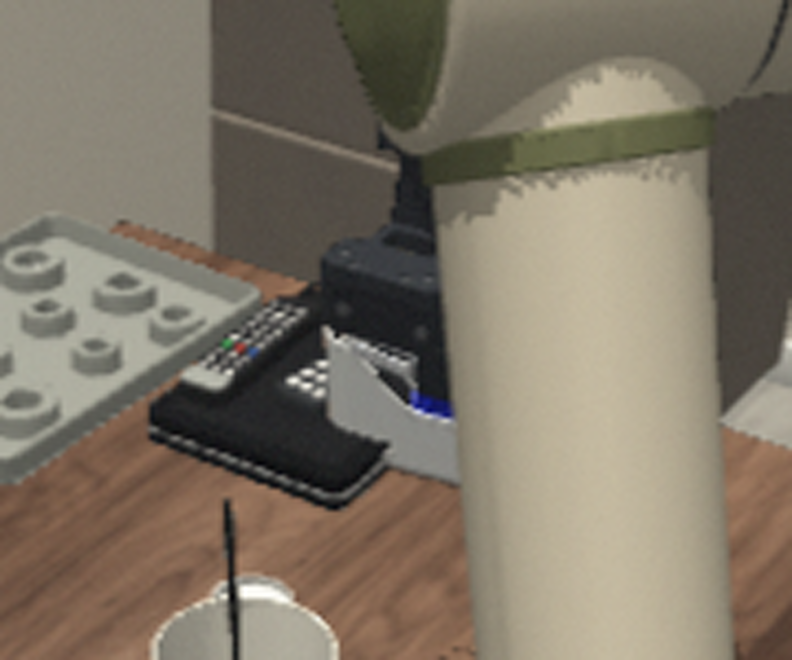

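View pics/t10.png

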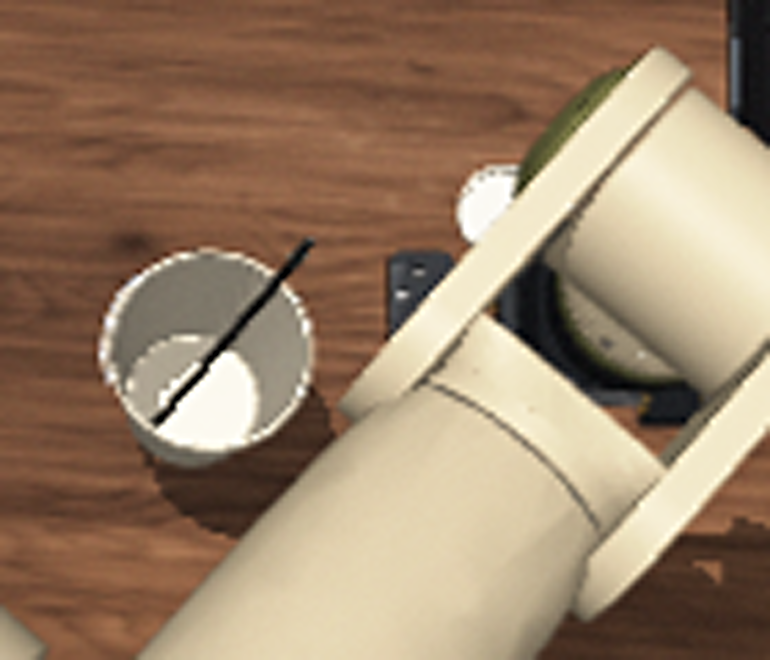

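The spot on the table is empty, so they are lifted, but the arm hides them. I'll carry them across and turn 87° so the tips point to +y, where the scene camera can see them.

{"api": "drive_tool", "payload": {
  "deltas": [
    [24,0,15,0,0.05],
    [24,1,40,0,0.13],
    [24,2,70,0,0.23],
    [24,3,100,0,0.33],
    [24,4,130,0,0.43]
  ]
}}

```text
clock: 13.9
ee_pos: [0.5355, -0.1398, 0.237]
tcp_rot: [179.9, 0.1, -62.0]
ft_force: [0.2, -0.4, -0.9]
gripper_width: 0.024
```

{"api": "drive_tool", "payload": {
  "deltas": [
    [24,1,30,0,0.1],
    [24,2,60,0,0.2],
    [24,3,90,0,0.3],
    [24,4,120,0,0.4],
    [24,4,150,0,0.5]
  ]
}}

```text
clock: 14.4
ee_pos: [0.5393, 0.0102, 0.237]
tcp_rot: [180.0, 0.1, -33.3]
ft_force: [0.5, 0.7, -1.0]
gripper_width: 0.0237
```

{"api": "drive_tool", "payload": {
  "deltas": [
    [24,1,30,0,0.12],
    [24,2,60,0,0.24],
    [24,3,90,0,0.36],
    [24,3,120,0,0.48],
    [24,3,140,0,0.588]
  ]
}}

```text
clock: 14.9
ee_pos: [0.5419, 0.1506, 0.237]
tcp_rot: [-180.0, 0.1, 0.5]
ft_force: [-0.4, -0.4, -0.4]
gripper_width: 0.0242
```

{"api": "drive_tool", "payload": {
  "deltas": [
    [24,0,10,0,0],
    [24,0,20,-20,0],
    [24,0,20,-40,0],
    [24,0,20,-50,0],
    [24,0,20,-50,0]
  ]
}}

```text
clock: 15.4
ee_pos: [0.5424, 0.1677, 0.1866]
tcp_rot: [180.0, 0.2, -0.1]
ft_force: [1.2, 0.3, 0.2]
gripper_width: 0.0245
```

```bash
python3 - <<'E'
from h import *
o=get_obs();print(o['gripper_width'],o['ee_pos'],o['tcp_rot'],o['ft_force'])
c=cam('top'); save(c,'t11.png')
c=cam('scene'); save(c,'s11.png',(100,130,340,310),3.3); np.savez('s11.npz',**c)
E
```

```text
0.024481276136027363 [0.54238788 0.16773602 0.18664269] [ 1.79979452e+02  1.87195895e-01 -7.45603634e-02] [1.19141394 0.29684842 0.24983648]
```

View pics/s11.png

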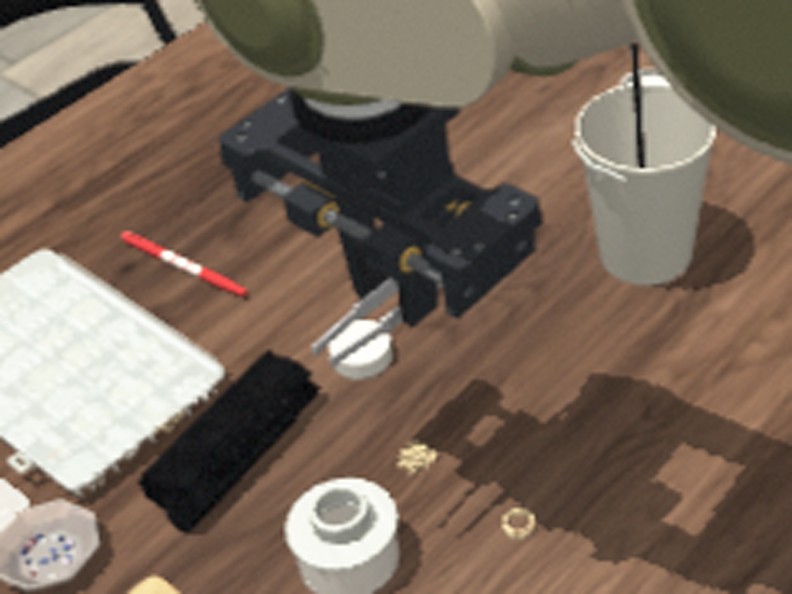

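View pics/t11.png

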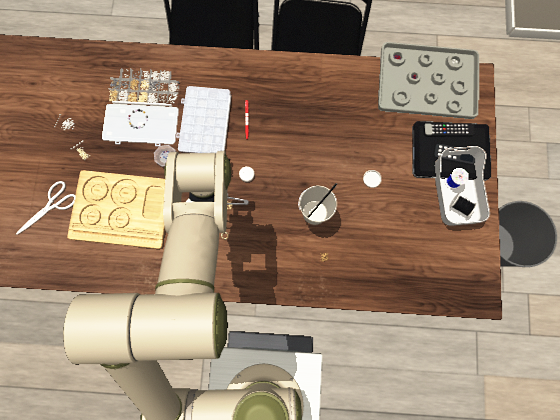

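The held tweezers are visible in the scene crop, tips at about (316,350) and (335,360), with the seated cover at (342,520). I'll measure the tips.

```bash
python3 - <<'E'
from h import *
c=dict(np.load('s11.npz')); save(c,'s12.png',(185,205,235,245),15)
P=world(c)[195:250,180:240].reshape(-1,3)
q=P[(P[:,2]>.165)&(P[:,2]<.22)&(P[:,1]>.185)]
for y0 in np.arange(.185,.24,.005):
    m=(q[:,1]>=y0)&(q[:,1]<y0+.005); a=q[m]
    if len(a): print(y0.round(3),len(a),[(round(p[0],4),round(p[2],4)) for p in a[np.argsort(a[:,0])]][:14])
print('ymax',q[:,1].max())
E
```

```text
0.185 20 [(np.float64(0.5305), np.float64(0.1906)), (np.float64(0.5308), np.float64(0.1875)), (np.float64(0.5315), np.float64(0.1915)), (np.float64(0.5316), np.float64(0.1888)), (np.float64(0.5318), np.float64(0.1932)), (np.float64(0.5319), np.float64(0.1954)), (np.float64(0.532), np.float64(0.1957)), (np.float64(0.5326), np.float64(0.1925)), (np.float64(0.5329), np.float64(0.1966)), (np.float64(0.5516), np.float64(0.1873)), (np.float64(0.5518), np.float64(0.1945)), (np.float64(0.5518), np.float64(0.1895)), (np.float64(0.5519), np.float64(0.1918)), (np.float64(0.5519), np.float64(0.189))]
0.19 18 [(np.float64(0.5293), np.float64(0.1916)), (np.float64(0.5311), np.float64(0.1937)), (np.float64(0.532), np.float64(0.1905)), (np.float64(0.532), np.float64(0.1901)), (np.float64(0.5328), np.float64(0.1845)), (np.float64(0.5329), np.float64(0.1962)), (np.float64(0.533), np.float64(0.1937)), (np.float64(0.5332), np.float64(0.1861)), (np.float64(0.5335), np.float64(0.1878)), (np.float64(0.5335), np.float64(0.1951)), (np.float64(0.5504), np.float64(0.1885)), (np.float64(0.5521), np.float64(0.19
[... 3491 characters left out ...]
.float64(0.5505), np.float64(0.191)), (np.float64(0.5505), np.float64(0.1934))]
0.225 14 [(np.float64(0.5352), np.float64(0.1954)), (np.float64(0.5354), np.float64(0.1904)), (np.float64(0.5357), np.float64(0.1904)), (np.float64(0.536), np.float64(0.1964)), (np.float64(0.5363), np.float64(0.1917)), (np.float64(0.5365), np.float64(0.1961)), (np.float64(0.5365), np.float64(0.1934)), (np.float64(0.5499), np.float64(0.1961)), (np.float64(0.5505), np.float64(0.1929)), (np.float64(0.5506), np.float64(0.1901)), (np.float64(0.5511), np.float64(0.1942)), (np.float64(0.5517), np.float64(0.1911)), (np.float64(0.5518), np.float64(0.1956)), (np.float64(0.5523), np.float64(0.1883))]
ymax 0.2294221101985004
```

View pics/s12.png

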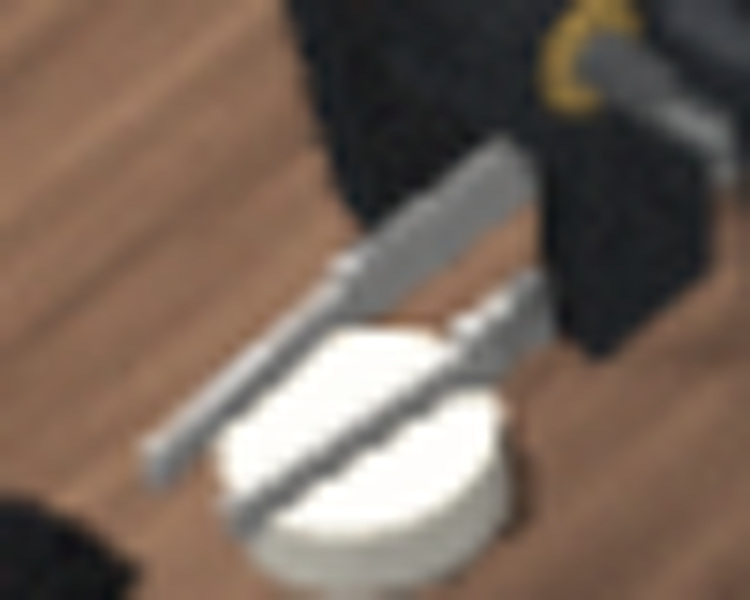

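```bash
cat > tw.py <<'E'
from h import *
def tips(zlo,zhi,y0,box,n=6):
    L=[];Rr=[]
    for i in range(n):
        c=cam('scene'); P=world(c)[box[1]:box[3],box[0]:box[2]].reshape(-1,3)
        q=P[(P[:,2]>zlo)&(P[:,2]<zhi)&(P[:,1]>y0)]
        x0=(q[:,0].min()+q[:,0].max())/2
        L.append(q[q[:,0]<x0]);Rr.append(q[q[:,0]>=x0])
    L=np.vstack(L);Rr=np.vstack(Rr); ye=max(L[:,1].max(),Rr[:,1].max())
    out=[]
    for a in(L,Rr):
        p=np.polyfit(a[:,1]-.2285 if 0 else a[:,1]-ye,a[:,0],1); pz=np.polyfit(a[:,1]-ye,a[:,2],1)
        out.append(p[1]); print('n',len(a),'x at tip',p[1].round(4),'slope',p[0].round(3),'res',np.std(a[:,0]-np.polyval(p,a[:,1]-ye)).round(4),'z',pz[1].round(4),'zslope',pz[0].round(3),'ymax',a[:,1].max().round(4),'ztop',np.percentile(a[:,2],97).round(4),'zlow',np.percentile(a[:,2],3).round(4))
    print('pitch',out[1]-out[0],'mid',np.mean(out))
E
python3 - <<'E'
from tw import *
tips(.17,.21,.190,(180,195,240,250))
o=get_obs();print(o['gripper_width'],o['ee_pos'],o['tcp_rot'])
E
```

```text
n 386 x at tip 0.5363 slope 0.101 res 0.0011 z 0.1946 zslope 0.043 ymax 0.2302 ztop 0.1981 zlow 0.1886
n 330 x at tip 0.5504 slope -0.077 res 0.0009 z 0.1946 zslope 0.054 ymax 0.2302 ztop 0.1976 zlow 0.1885
pitch 0.014131504647345916 mid 0.5433436942970256
0.02420198612976252 [0.54327892 0.16794709 0.18853588] [-1.79995285e+02 -4.86260135e-02 -1.33801746e-02]
```

```bash
python3 - <<'E'
from h import *
c=dict(np.load('top0.npz')); g=c['color'].astype(float)[...,2]  # blue: wood is low
rows=[]
for v in range(206,224):
    r=g[v,345:375]-np.median(g[v,340:380]); r[r<15]=0
    def cen(a,b):
        w=r[a:b]; return (w*np.arange(a,b)).sum()/w.sum()+345 if w.sum()>0 else np.nan
    m=16 if v<225 else 15
    l,rr=cen(0,m),cen(m,30)
    if np.isnan(l+rr): continue
    a,b=ray(c,l,v,.010),ray(c,rr,v,.010); print(v,round(l,2),round(rr,2),a[:2].round(4),b[:2].round(4),round(np.linalg.norm(a-b)*1000,1))
E
```

```text
206 354.37 367.0 [ 0.5888 -0.2387] [ 0.5913 -0.2771] 38.5
207 354.22 366.54 [ 0.5857 -0.2383] [ 0.5881 -0.2758] 37.6
208 354.32 367.0 [ 0.5826 -0.2387] [ 0.5851 -0.2773] 38.7
209 354.32 367.25 [ 0.5794 -0.2388] [ 0.582  -0.2782] 39.4
210 354.3 367.29 [ 0.5763 -0.2388] [ 0.5789 -0.2783] 39.6
211 354.3 367.27 [ 0.5732 -0.2389] [ 0.5758 -0.2784] 39.5
212 354.3 367.29 [ 0.5701 -0.239 ] [ 0.5726 -0.2785] 39.5
213 354.28 367.31 [ 0.567  -0.2391] [ 0.5695 -0.2786] 39.6
214 354.29 367.27 [ 0.5639 -0.2392] [ 0.5664 -0.2786] 39.5
215 354.3 367.27 [ 0.5608 -0.2393] [ 0.5633 -0.2787] 39.4
216 354.31 367.3 [ 0.5577 -0.2395] [ 0.5602 -0.2788] 39.5
217 354.31 367.32 [ 0.5546 -0.2396] [ 0.5571 -0.279 ] 39.5
218 354.27 367.36 [ 0.5515 -0.2395] [ 0.554  -0.2792] 39.7
219 354.4 367.33 [ 0.5484 -0.24  ] [ 0.5509 -0.2792] 39.2
220 354.71 367.37 [ 0.5454 -0.2411] [ 0.5479 -0.2794] 38.4
221 355.25 367.31 [ 0.5424 -0.2428] [ 0.5448 -0.2793] 36.5
222 355.29 367.28 [ 0.5393 -0.243 ] [ 0.5417 -0.2792] 36.3
223 355.36 367.26 [ 0.5362 -0.2433] [ 0.5386 -0.2793] 36.0
```

The tip pitch is 14.1 mm at squeeze against about 38.5 mm when open (36 mm gap, so about 2.3 mm arm thickness). That puts the gap at about 12 mm, which fits the 24.2 mm finger opening, and the tweezers are level. In the same camera the neck is at (0.547, 0.239), so I'll shift +4, +9.5 and go down about 117.

{"api": "drive_tool", "payload": {
  "deltas": [
    [24,2,5,0,0],
    [24,4,9.5,-10,0],
    [24,4,9.5,-30,0],
    [24,4,9.5,-50,0],
    [24,4,9.5,-70,0]
  ]
}}

```text
clock: 16.3
ee_pos: [0.547, 0.1779, 0.1165]
tcp_rot: [180.0, 0.0, 0.0]
ft_force: [0.2, 0.2, -0.3]
gripper_width: 0.0243
```

{"api": "drive_tool", "payload": {
  "deltas": [
    [24,0,0,-10,0],
    [24,0,0,-20,0],
    [24,0,0,-28,0],
    [24,0,0,-32,0],
    [24,0,0,-32,0]
  ]
}}

```text
clock: 16.8
ee_pos: [0.5471, 0.1775, 0.0859]
tcp_rot: [180.0, 0.0, -0.0]
ft_force: [-0.3, 0.4, -1.8]
gripper_width: 0.024
```

```bash
python3 - <<'E'
from tw import *
tips(.068,.105,.203,(150,220,250,310))
o=get_obs();print(o['gripper_width'],o['ee_pos'],o['tcp_rot'],o['ft_force'])
c=cam('scene'); save(c,'s13.png',(150,210,260,320),7)
E
```

```text
n 288 x at tip 0.54 slope 0.101 res 0.0011 z 0.092 zslope 0.033 ymax 0.2395 ztop 0.0962 zlow 0.0862
n 235 x at tip 0.5547 slope -0.06 res 0.0011 z 0.0921 zslope 0.045 ymax 0.2386 ztop 0.0953 zlow 0.0863
pitch 0.014646461377766262 mid 0.547344281702449
0.024355792205536485 [0.54731461 0.17751256 0.08644985] [-1.79992182e+02 -4.47843751e-02 -6.43378124e-03] [-0.44500288  0.33306352 -0.30217031]
```

View pics/s13.png

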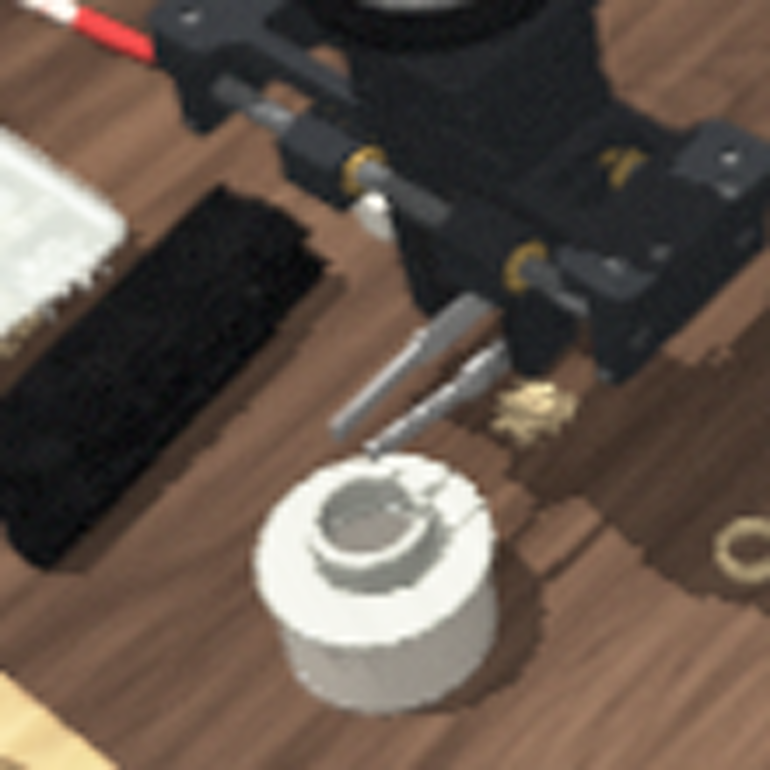

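Tips are centred (mid x 0.547, y 0.239), about 32 mm above the neck and level. I'll lower another 15 mm.

{"api": "drive_tool", "payload": {
  "deltas": [
    [24,0,0,-4,0],
    [24,0,0,-8,0],
    [24,0,0,-12,0],
    [24,0,0,-15,0],
    [24,0,0,-15,0]
  ]
}}

```text
clock: 17.65
ee_pos: [0.5469, 0.1775, 0.0705]
tcp_rot: [180.0, 0.1, -0.0]
ft_force: [0.5, -0.7, -1.0]
gripper_width: 0.024
```

{"api": "drive_tool", "payload": {
  "deltas": [
    [24,0,0,0,0],
    [24,0,0,0,0],
    [24,0,0,0,0],
    [24,0,0,0,0],
    [24,0,0,0,0]
  ]
}}

```text
clock: 18.15
ee_pos: [0.5472, 0.1775, 0.0711]
tcp_rot: [-180.0, -0.0, 0.0]
ft_force: [0.4, -0.2, -1.3]
gripper_width: 0.0243
```

```bash
python3 - <<'E'
from tw import *
tips(.066,.09,.203,(150,220,250,310))
o=get_obs();print(o['gripper_width'],o['ee_pos'],o['tcp_rot'],o['ft_force'],abs(o['joint_velocities']).max())
c=cam('scene'); save(c,'s14.png',(150,210,260,320),7)
Q=world(c)[240:315,170:235].reshape(-1,3); rr=np.hypot(Q[:,0]-.547,Q[:,1]-.239)
a=Q[(Q[:,2]>.038)&(Q[:,2]<.048)&(rr<.034)&(rr>.022)]
p=np.linalg.lstsq(np.c_[a[:,:2]-[.547,.239],np.ones(len(a))],a[:,2],rcond=None)[0]; print('flange plane',len(a),p.round(4))
n=Q[(Q[:,2]>.055)&(Q[:,2]<.064)&(rr<.022)]; print('neck',((n.min(0)+n.max(0))/2).round(4),np.ptp(n,0).round(3))
E
```

```text
n 278 x at tip 0.54 slope 0.112 res 0.0011 z 0.0763 zslope 0.014 ymax 0.2399 ztop 0.0804 zlow 0.0705
n 261 x at tip 0.5543 slope -0.068 res 0.0011 z 0.077 zslope 0.032 ymax 0.2399 ztop 0.0806 zlow 0.0718
pitch 0.014309265361300172 mid 0.5471923578909519
0.024063400528613086 [0.54713015 0.17749904 0.07107739] [-1.79999831e+02 -1.41869491e-03  2.29325397e-04] [ 0.23175219 -0.14541073 -0.49602636] 0.1433723628498666
flange plane 312 [ 0.0059 -0.0022  0.043 ]
neck [0.5464 0.2397 0.059 ] [0.039 0.036 0.007]
```

View pics/s14.png

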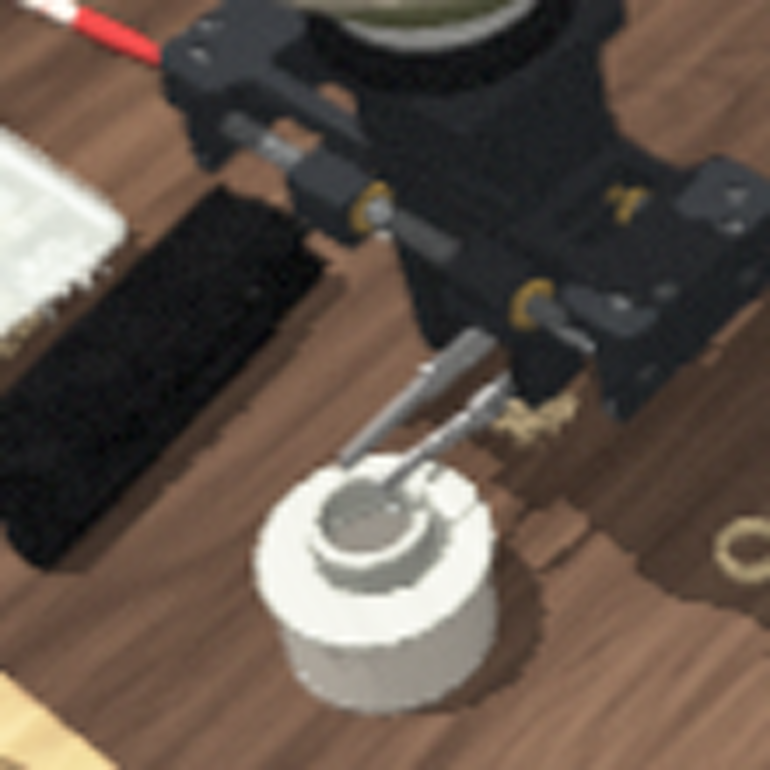

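All checks agree: the tips sit centred about 15 mm above the neck, the flange is level (about 0.006 rad) at about 43 mm, and nothing touches. Handing in.

```bash
python3 - <<'E'
from rig import *
print(close_job()); print(get_obs()['gripper_width'])
E
```

```text
the job is handed in; nothing more can be done
None
the job is handed in; nothing more can be done
```

I set the cover on the pot and released it. Then I picked up the tweezers, squeezed them to the 24 mm grip opening, and handed the job in at about 18.5 s still holding them over the neck. The hand-in gave no verdict.

**Last checks:**
- **Cover:** the flange top is level to about 0.006 rad at about 43 mm, against 44 mm expected, so it is seated.
- **Tweezers:** they are level and still. The tips are within about 1 mm of the neck's axis and about 15 mm above it, with no contact force showing.
- **Tip gap:** I estimate 12 mm, from a measured tip spacing of 14.3 mm less about 2.3 mm of arm thickness. The gripper opening reads 24.1 mm, which fits.
- **Bystanders:** the ring looked unmoved in the last picture, and the jar lid looked unmoved when last seen, before I moved to the pot. I did not measure either against its start position.

**Disagreements and slips:**
- **Gripper reading:** it showed 36 mm on the 38 mm neck under 20 N. For that reason I checked the tip gap by camera as well.
- **Collar:** I could not see it behind the gripper, so the collar mark itself is unchecked.
- **Turn value:** I mistyped the turn in one row early on. The following rows cancelled it and nothing was affected.
- **Tumbler:** the gripper body passed within a few millimetres of it during the tweezers grasp, with no contact force seen.

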